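# Flip the spool's status tag

## Task

The thread spool on the tag stand has been checked. With your fingertips, flip the white hinged tag on the spool's own plate, just beyond it, up and all the way over to the other side, so that it lies flat with its round-disc face up. Push it gently and do not pinch it, and leave the other two tags, the things in the bays and the loupe where they are.

Things in the scene. Friction and masses are not known exactly. Their poses are not given: they have to be found in the camera images.
- tag_stand: Fixed status tag stand, 290 mm long: three aluminium plates (120 mm along x, 94 mm along y, tops 8 mm up) in a row, 98 mm apart. Each has one bay (round dark pad, 38 mm) and, beyond it on the +y side, the white hinged tag of that bay (tag middle 47 mm from pad centre). Origin: centre of underside; x across the row, to the robot's right; y along the row, away from the robot; z up.
- thread_spool: Wooden thread spool wound with pale thread, 27 mm across, 33 mm tall, loose, standing in one of the three bays. Origin: centre of its underside.
- pigment_jar2: Small glass jar with ribbed white cap, 36 mm across, 51 mm tall, loose, standing in another bay. Origin: centre of its underside.
- brass_weight0: Knobbed brass weight, 22 mm across, 26 mm tall, loose, standing in another bay. Origin: centre of its underside.
- loupe: Black loupe, 37 mm across, 29 mm tall, loose, standing on the desk to the left of the stand. Origin: centre of its underside.
- tag0 (a joint): Turn of the tag on the far (+y) plate, rad: 0 = lying level to the robot's left (-x of the stand) with its two-bar face up, 1.57 = standing upright, 3.14 = lying level to the right (+x of the stand) with its round-disc face up; stops at 0 and 3.14; starts between 0 and 0.2. The hinge is slightly stiff (0.03 N m): the tag stays at any angle where it is left.
- tag0_tip (a point): Middle of the free edge of the tag on the far (+y) plate. The tag is a flat plate 40 mm wide, 4 mm thick, its free edge 75 mm from the axle and clear underneath (70 mm above the desk when level; the stand's plate ends 15 mm short of it); this point is at half thickness.
- tag0_hinge (a point): Middle of the axle of the tag on the far (+y) plate, 70 mm above the desk; fixed on the stand. The axle runs along the stand's y between two cheeks 4 mm thick, 16 mm deep, 44 mm apart inside, rising 8 mm above the axle. Two slim rests, 12 mm across, stand 34 mm to each side of it, topping out 3.5 mm below axle height.
- bay0 (a point): Centre of the top of the bay pad on the far (+y) plate, 10 mm above the desk; fixed on the stand.
- tag1 (a joint): Turn of the tag on the middle plate, rad: 0 = lying level to the robot's left (-x of the stand) with its two-bar face up, 1.57 = standing upright, 3.14 = lying level to the right (+x of the stand) with its round-disc face up; stops at 0 and 3.14; starts between 0 and 0.2. The hinge is slightly stiff (0.03 N m): the tag stays at any angle where it is left.
- tag1_tip (a point): Middle of the free edge of the tag on the middle plate. The tag is a flat plate 40 mm wide, 4 mm thick, its free edge 75 mm from the axle and clear underneath (70 mm above the desk when level; the stand's plate ends 15 mm short of it); this point is at half thickness.
- tag1_hinge (a point): Middle of the axle of the tag on the middle plate, 70 mm above the desk; fixed on the stand. The axle runs along the stand's y between two cheeks 4 mm thick, 16 mm deep, 44 mm apart inside, rising 8 mm above the axle. Two slim rests, 12 mm across, stand 34 mm to each side of it, topping out 3.5 mm below axle height.
- bay1 (a point): Centre of the top of the bay pad on the middle plate, 10 mm above the desk; fixed on the stand.
- tag2 (a joint): Turn of the tag on the near (-y) plate, rad: 0 = lying level to the robot's left (-x of the stand) with its two-bar face up, 1.57 = standing upright, 3.14 = lying level to the right (+x of the stand) with its round-disc face up; stops at 0 and 3.14; starts between 0 and 0.2. The hinge is slightly stiff (0.03 N m): the tag stays at any angle where it is left.
- tag2_tip (a point): Middle of the free edge of the tag on the near (-y) plate. The tag is a flat plate 40 mm wide, 4 mm thick, its free edge 75 mm from the axle and clear underneath (70 mm above the desk when level; the stand's plate ends 15 mm short of it); this point is at half thickness.
- tag2_hinge (a point): Middle of the axle of the tag on the near (-y) plate, 70 mm above the desk; fixed on the stand. The axle runs along the stand's y between two cheeks 4 mm thick, 16 mm deep, 44 mm apart inside, rising 8 mm above the axle. Two slim rests, 12 mm across, stand 34 mm to each side of it, topping out 3.5 mm below axle height.
- bay2 (a point): Centre of the top of the bay pad on the near (-y) plate, 10 mm above the desk; fixed on the stand.
Not all that is in view belongs to the job. What is shaped like the thread_spool but green or pink is not meant.

How it is judged:
At the end, for the whole second after the job is handed in: The tag on the plate where the thread spool stands lies over to the right within 10 degrees of level (joint above 2.97 rad), the free edges of the other two tags are within 12 mm of where they were, and spool, jar and brass weight stand upright in their bays within 12 mm of where they were (((horizontal distance between thread_spool and bay0 below 0.03 m and value of joint tag0 above 2.97 rad and distance of each of tag1_tip, tag2_tip from where it was at the start of the episode below 0.012 m) or (horizontal distance between thread_spool and bay1 below 0.03 m and value of joint tag1 above 2.97 rad and distance of each of tag0_tip, tag2_tip from where it was at the start of the episode below 0.012 m) or (horizontal distance between thread_spool and bay2 below 0.03 m and value of joint tag2 above 2.97 rad and distance of each of tag0_tip, tag1_tip from where it was at the start of the episode below 0.012 m)) and distance of each of thread_spool, pigment_jar2, brass_weight0 from where it was at the start of the episode below 0.012 m and angle between each of thread_spool, pigment_jar2, brass_weight0's own z axis and vertical below 0.3 rad); the robot touches nothing.
It fails at once if the spool, jar, brass weight or loupe is moved more than 12 mm, lifted or tipped (distance of any of thread_spool, pigment_jar2, brass_weight0, loupe from where it was at the start of the episode above 0.012 m or angle between any of thread_spool, pigment_jar2, brass_weight0, loupe's own z axis and vertical above 0.3 rad).
It fails at once if a tag that does not belong to the spool's bay has its free edge moved more than 12 mm ((horizontal distance between thread_spool and bay0 below 0.03 m and distance of any of tag1_tip, tag2_tip from where it was at the start of the episode above 0.012 m) or (horizontal distance between thread_spool and bay1 below 0.03 m and distance of any of tag0_tip, tag2_tip from where it was at the start of the episode above 0.012 m) or (horizontal distance between thread_spool and bay2 below 0.03 m and distance of any of tag0_tip, tag1_tip from where it was at the start of the episode above 0.012 m)).
It fails at once if the fingers pinch a tag or bear on the stand with more than 30 N (contact force between the fingers and tag_stand above 30 N).
It also fails if it takes over 45 s, if anything falls off the work surface, if the arm or the gripper's body presses on something with over 40 N, if the wrist force passes 120 N, or if a joint passes its speed limit or range.

## Robot

A 6-joint arm with a two-finger parallel gripper is mounted at the origin on a cart in front of the work surface, level with it; the furniture and walls round the work are solid. World frame = base frame: x ahead of the robot, y to its left, z up, the work surface at z = 0. Lengths are in m, angles in rad, forces in N, time in s.
With the tool pointing down it reaches from about 0.3 to 0.95 m from the base axis. Payload 3.1 kg.
Tool frame: the origin (TCP) lies midway between the tips of the shut fingers; the grasp point (between the pads) lies env.hold_point_z behind it (env.hold_point_z is the distance from the TCP to the grasp point, in m); z points along the fingers, y is the line along which they close (so a half turn about z gives the same grasp; the last joint's range is limited). The gripper opens to 85 mm and grips with 20 to 120 N. Pads are 22 mm wide; open, the fingers measure 114 mm over their backs; the gripper's body (76 mm by 85 mm) begins 54 mm behind the grasp point. The pads swing forward as they close: fully open they stand 13 mm farther back than shut.
Start: joints at [-1.219, 0.308, 1.634, -0, 1.2, -0.07], TCP at [0.256, -0.57, 0.231] pointing down, gripper open.
Joint ranges: [-3.06, 3.06], [-0.79, 1.96], [0.05, 2.63], [-1.19, 4.34], [0.05, 2.64], [-2.94, 2.94]. Speed limits (rad/s): [2.79, 2.79, 3.14, 3.14, 3.14, 3.14].

## Interface

Orientations are given as a unit quaternion [w, x, y, z].
In Python, from rig import env gives the robot as it stands. The module is installed in compiled form; this text tells all that it offers.
- The arm moves only by the tool play_rows, never from a script. Its argument "targets" is a list of rows, each a list of 6 numbers: the shift along the tool's x, y, z as a fraction of full scale, then the turn, a rotation vector about the tool's x, y, z as a fraction of full scale. In form: [[x, y, z, ax, ay, az], ...]. A call has 1 to 20 rows; each row is the pose to reach, as a shift and turn from the pose commanded when the call began, along the tool's axes at that moment; what a row does not reach only later rows make up. Full scale, the value 1, is 250 mm for a shift and pi/2 rad for a turn. A row lasts 1/10 s, in which the tool goes at most 50 mm and 8.59 degrees, less where a joint would pass 70% of its speed; a pose out of reach is approached as far as the arm can. A call with a number of a shift or a turn outside -1 to 1 is refused whole. A call with a gripper value outside its range is refused whole. "hand" is the opening, from 0 (shut) to 1 (fully open), set as the call begins (left out, the last holds). The fingers move at their own pace and stop on an object; "squeeze" is the grip in N (left out, the last holds). Time passes only in rows, so rows that repeat a pose let the fingers close. It gives the time, the measured TCP pose, the force, the opening and the grip force at its end, in the units of the state.
- env.observe(): the state, without advancing time (a new reading comes with each control period).
- env.get_image(name): name is "scene" or "top" or "wrist"; returns a dict with "image" (384x512x3 uint8, red, green, blue), "z_map" (384x512 float32, m along the optical axis (not along the pixel's ray), 0 where there is no reading), "intrinsics" (3x3 intrinsics, pixels), "camera_from_world" (4x4, takes a point from world to camera coordinates). Camera axes: x right, y up, looking along -z (the intrinsics and any distortion apply to the point x, -y, -z); pixel columns grow to the right and rows downward; lengths in m; the calibration is good to about 2 mm. A picture is of the moment at which its call begins.
- env.job_done(): hands the job in; it is judged then, once.
The state is a dict: "clock": time; "joint_positions": joint angles; "joint_vel": joint speeds; "effort": joint torques, N m; "ee_pos": TCP position; "eef_rot": TCP orientation; "wrist_force": force on the tool from outside, world axes, zero at the start; "wrist_torque": the same for the moment, N m; "finger_gap": opening from 0.0 (shut) to 1.0 (fully open); "gripper_force": force on a finger pad.
Only numpy, scipy, OpenCV 4.12 (cv2) and the standard library are available. Lean on these libraries where they do the work, as an engineer would, in place of code of your own. Each camera call takes 0.05 s, during which the arm holds its last target. There are 200 camera calls.

## Working session

There is one attempt and no reset: what is moved stays moved. The work goes in short steps, Python scripts to look and compute and a tool call to move; the robot and the scene stay as the last step left them, time stands still between calls to the robot, and variables do not carry over. Pictures are saved under pics/ and viewed, at most 10 in all, crops included, and the job is handed in when it is done.

Besides the shell and the picture viewer there is one more tool, called after ">>>" as a command line: name --pt "numbers of a row" for each row, then --argument value for the rest. play_rows: Moves the arm, as the interface text tells. Shift numbers are shares of 250 mm and turn numbers shares of pi/2 rad, none past 1 either way. Its arguments: {"type":"object","properties":{"targets":{"type":"array"},"hand":{"type":"number"},"squeeze":{"type":"number"}},"required":["targets"]}

```bash
mkdir -p pics && python3 - <<'E'
from rig import env
import cv2,numpy as np
print(env.observe(), env.hold_point_z)
for n in ("scene","top"):
    d=env.get_image(n); cv2.imwrite(f"pics/{n}0.png",d["image"][:,:,::-1]); np.savez(f"{n}0.npz",**d)
    c=np.linalg.inv(d["camera_from_world"]);print(n,c.round(3).tolist(),d["intrinsics"].round(1).tolist())
E
```

```text
{'clock': 0.0, 'joint_positions': array([-1.21867033e+00,  3.09025647e-01,  1.63517790e+00, -1.68365005e-05,
        1.19967635e+00, -6.96963448e-02]), 'joint_vel': array([ 7.26209962e-04,  1.19656896e-03, -8.48488121e-06, -6.10065515e-04,
       -5.73326955e-04, -3.61082124e-04]), 'effort': array([ 7.30167790e-05, -4.15263748e+01, -2.76667142e+01, -1.60173245e-04,
        1.03269491e-02,  4.23547149e-06]), 'ee_pos': array([ 0.25558211, -0.56946452,  0.23003833]), 'eef_rot': array([-1.13113626e-03,  9.77839286e-01,  2.09353824e-01, -1.68724025e-04]), 'wrist_force': array([-0.26393192, -0.17807115,  0.25664935]), 'wrist_torque': array([-0.0096949 ,  0.06665952, -0.07614945]), 'gripper_force': 0.0, 'finger_gap': 0.9980540383392617} 0.0187
scene [[0.693, 0.438, -0.573, 0.035], [-0.721, 0.413, -0.556, -0.425], [-0.006, 0.799, 0.602, 0.591], [0.0, 0.0, 0.0, 1.0]] [[459.9, 0.0, 248.7], [0.0, 459.9, 184.8], [0.0, 0.0, 1.0]]
top [[-0.016, 0.982, -0.187, 0.347], [-1.0, -0.016, 0.005, 0.049], [0.002, 0.188, 0.982, 0.936], [0.0, 0.0, 0.0, 1.0]] [[385.9, 0.0, 253.5], [0.0, 385.9, 195.2], [0.0, 0.0, 1.0]]
```

View pics/scene0.png

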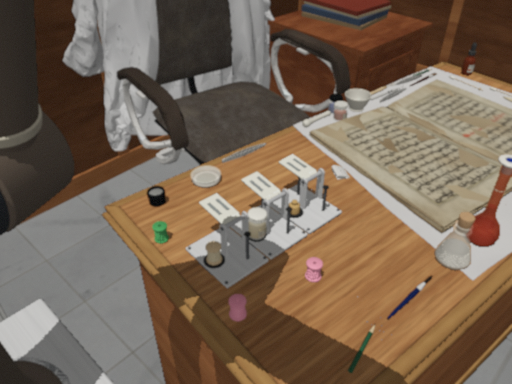

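View pics/top0.png

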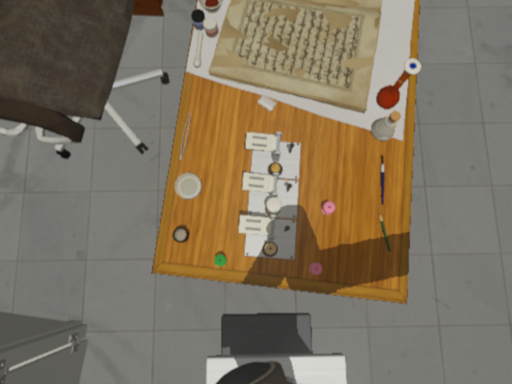

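```bash
cat > h.py <<'E'
import numpy as np
def load(n): return dict(np.load(n))
def ray(d,u,v,z):
    K=d["intrinsics"];c=np.linalg.inv(d["camera_from_world"])
    r=c[:3,:3]@np.array([(u-K[0,2])/K[0,0],-(v-K[1,2])/K[1,1],-1]);o=c[:3,3]
    return o+r*(z-o[2])/r[2]
def depth(d):
    K=d["intrinsics"];c=np.linalg.inv(d["camera_from_world"]);Z=d["z_map"]
    v,u=np.mgrid[:384,:512]
    P=np.stack([(u-K[0,2])/K[0,0]*Z,-(v-K[1,2])/K[1,1]*Z,-Z],-1)
    return P@c[:3,:3].T+c[:3,3]
E
python3 - <<'E'
from h import *
import cv2
s=load("scene0.npz");t=load("top0.npz")
a=cv2.resize(s["image"][140:280,180:350,::-1],None,fx=3.4,fy=3.4,interpolation=cv2.INTER_CUBIC)
b=cv2.resize(t["image"][120:270,225:315,::-1],None,fx=3.17,fy=3.17,interpolation=cv2.INTER_CUBIC)
h=min(a.shape[0],b.shape[0]);im=np.hstack([a[:h],b[:h]])
im=cv2.resize(im,None,fx=min(1,790/im.shape[1]),fy=min(1,790/im.shape[1]));cv2.imwrite("pics/crop0.png",im);print(im.shape)
P=depth(t)
# tags: high pale points around z 0.07
m=(abs(P[...,2]-.072)<.02)&(t["image"].min(-1)>150); m[:, :230]=0;m[:,320:]=0
n,l,st,c=cv2.connectedComponentsWithStats(m.astype(np.uint8))
for i in range(1,n):
    if st[i,4]>60:
        q=P[l==i];r=cv2.minAreaRect((q[:,:2]*1000).astype(np.float32))
        print(c[i],st[i],q.mean(0).round(4),"z vs y fit",np.polyfit(q[:,1],q[:,2],1).round(3),r)
for u,v in ((275,169),(273,205),(270,249),(181,234)): print(P[v,u].round(4))
E
```

```text
(436, 790, 3)
[262.66098081 142.0533049 ] [246 133  35  22 469] [0.6369 0.0209 0.0748] z vs y fit [0.074 0.073] ((634.2650756835938, 20.088884353637695), (79.9341812133789, 48.21202850341797), 88.0633316040039)
[259.7631068 182.7592233] [243 173  35  22 515] [0.5393 0.0296 0.0767] z vs y fit [0.127 0.073] ((537.4486083984375, 29.122756958007812), (78.25382995605469, 47.6165657043457), 87.43333435058594)
[273.47239264 204.33128834] [267 198  14  14 163] [ 0.4917 -0.0013  0.0599] z vs y fit [0.027 0.06 ] ((491.3836669921875, -1.396611213684082), (31.202234268188477, 30.315380096435547), 0.022547801956534386)
[253.30512249 224.87750557] [239 215  32  20 449] [0.4432 0.0459 0.076 ] z vs y fit [0.098 0.071] ((443.03460693359375, 43.5252571105957), (68.2776107788086, 40.11731719970703), 84.79943084716797)
[ 0.5812 -0.0084  0.0379]
[ 4.902e-01 -2.000e-04  5.980e-02]
[0.3925 0.0069 0.0093]
[0.4301 0.2165 0.0248]
```

View pics/crop0.png

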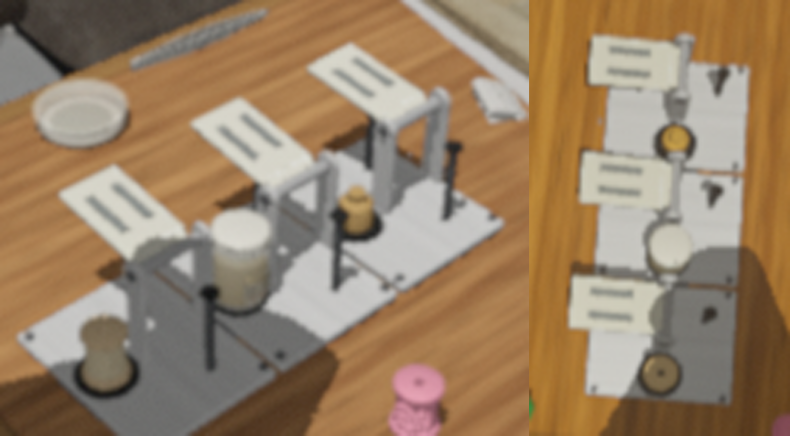

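Spool in the near bay (crop ≈105,355: wooden, waisted), jar in the middle bay, brass weight in the far bay. So tag2 is the target: hinge ≈ (0.440, 0.003), yaw ≈ −5°, tag start ≈ 0.1 rad.

```bash
cat >> h.py <<'E'
from scipy.spatial.transform import Rotation as R, Slerp
H=np.array([.440,.003,.070]);yaw=-.088
eL=np.array([-np.sin(yaw),np.cos(yaw),0]);eA=np.array([np.cos(yaw),np.sin(yaw),0]);eZ=np.array([0,0,1.])
def pose(L,z,phi,A=0):   # mm, mm rel. hinge; phi = shaft elevation on the left, deg
    p=np.deg2rad(phi);zt=-(np.cos(p)*eL+np.sin(p)*eZ)
    return H+(L*eL+z*eZ+A*eA)/1000, R.from_matrix(np.c_[np.cross(eA,zt),eA,zt])
def tagpose(th,phi,r=62,gap=2,half=11):
    t,p=np.deg2rad([th,phi]);c=r*np.array([np.cos(t),np.sin(t)])+gap*np.array([np.sin(t),-np.cos(t)])
    n=np.array([-np.sin(p),np.cos(p)]);q=c-half*n
    return pose(q[0],q[1],phi)
def rows(start,targets):
    p0,r0=start
    for p,r in targets:
        print(np.r_[r0.inv().apply(p-p0)/.25,(r0.inv()*r).as_rotvec()/(np.pi/2)].round(3).tolist())
def now():
    from rig import env
    o=env.observe();print(o["clock"],o["ee_pos"].round(4),o["wrist_force"].round(2),o["joint_positions"].round(2))
    return o["ee_pos"],R.from_quat(np.roll(o["eef_rot"],-1))
E
python3 - <<'E'
from h import *
s=now(); g=pose(170,180,90); d=(g[0]-s[0])
m1=(s[0]+d/3+[0,0,.05],g[1]); rows(s,[m1])
rows(m1,[(m1[0]+d/3,g[1])]); m2=(m1[0]+d/3,g[1]); rows(m2,[g]); 
print(g[0]); rows(g,[pose(170,180,40)])
E
```

```text
0.1 [ 0.2556 -0.5695  0.2301] [-0.21 -1.14  0.02] [-1.22  0.31  1.64 -0.    1.2  -0.07]
[0.647, -0.794, -0.225, -0.001, -0.001, -0.675]
[1.009, 0.178, -0.026, 0.0, 0.0, 0.0]
[1.009, 0.178, 0.174, 0.0, 0.0, 0.0]
[0.4549407  0.17234218 0.25      ]
[0.0, 0.0, 0.0, 0.0, -0.556, 0.0]
```

>>> play_rows --pt "0.647 -0.794 -0.225 0 0 -0.675" --pt "0.647 -0.794 -0.225 0 0 -0.675" --pt "0.647 -0.794 -0.225 0 0 -0.675" --pt "0.647 -0.794 -0.225 0 0 -0.675" --pt "0.647 -0.794 -0.225 0 0 -0.675" --pt "0.647 -0.794 -0.225 0 0 -0.675" --pt "0.647 -0.794 -0.225 0 0 -0.675" --pt "0.647 -0.794 -0.225 0 0 -0.675" --pt "0.647 -0.794 -0.225 0 0 -0.675" --hand 0

```text
clock: 1.0
ee_pos: [0.322, -0.3228, 0.2872]
eef_rot: [-0.0, 0.739, 0.674, -0.0]
wrist_force: [0.0, 1.0, -0.3]
finger_gap: -0.001
gripper_force: 0.0
```

>>> play_rows --pt "1 0.178 0 0 0 0" --pt "1 0.178 0 0 0 0" --pt "1 0.178 0 0 0 0" --pt "1 0.178 0 0 0 0" --pt "1 0.178 0 0 0 0" --pt "1 0.178 0 0 0 0"

```text
clock: 1.6
ee_pos: [0.3893, -0.0733, 0.2873]
eef_rot: [-0.001, 0.736, 0.677, 0.001]
wrist_force: [-0.6, -0.8, 0.5]
finger_gap: -0.006
gripper_force: 0.0
```

>>> play_rows --pt "1 0.178 0.1 0 0 0" --pt "1 0.178 0.1 0 0 0" --pt "1 0.178 0.1 0 0 0" --pt "1 0.178 0.1 0 0 0" --pt "1 0.178 0.1 0 0 0" --pt "1 0.178 0.1 0 0 0"

```text
clock: 2.2
ee_pos: [0.4561, 0.1706, 0.2615]
eef_rot: [-0.001, 0.737, 0.676, 0.0]
wrist_force: [-0.3, 0.0, 0.3]
finger_gap: -0.001
gripper_force: 0.0
```

>>> play_rows --pt "0 0 0 0 -0.556 0" --pt "0 0 0 0 -0.556 0" --pt "0 0 0 0 -0.556 0" --pt "0 0 0 0 -0.556 0" --pt "0 0 0 0 -0.556 0" --pt "0 0 0 0 -0.556 0" --pt "0 0 0 0 -0.556 0" --pt "0 0 0 0 -0.556 0"

```text
clock: 3.0
ee_pos: [0.4553, 0.1661, 0.2616]
eef_rot: [0.285, 0.669, 0.611, -0.313]
wrist_force: [-0.4, -0.5, 0.4]
finger_gap: -0.006
gripper_force: 0.0
```

```bash
python3 - <<'E'
from h import *
from rig import env
import cv2
s=now();print(s[1].as_matrix().round(3))
print("phi, offsets",np.rad2deg(np.arctan2(-s[1].as_matrix()[2,2],-s[1].as_matrix()[:,2]@eL)),(s[0]-H)@np.c_[eL,eA,eZ])
rows(s,[pose(125,20,40),pose(115,-13,40),pose(71,-13,40)])
t=env.get_image("top");c=env.get_image("scene");np.savez("top1.npz",**t)
P=depth(t);m=(abs(P[...,2]-.072)<.02)&(t["image"].min(-1)>120);q=P[m&(abs(P[...,0]-.443)<.03)&(abs(P[...,1]-.04)<.06)]
print(len(q),q.min(0),q.max(0),np.polyfit((q-H)@eL,q[:,2],1))
im=np.vstack([cv2.resize(c["image"][100:300,90:390],None,fx=2,fy=2)])[:,:,::-1];cv2.imwrite("pics/s1.png",im)
E
```

```text
3.0 [0.4553 0.1661 0.2616] [-0.35 -0.51  0.36] [ 0.64  0.4   1.69 -0.61  1.7   0.86]
[[ 0.057  0.996 -0.07 ]
 [ 0.639 -0.09  -0.764]
 [-0.767 -0.001 -0.642]]
phi, offsets 39.937944815710324 [0.16384337 0.00093213 0.19163478]
[0.427, -0.002, 0.56, -0.002, 0.001, -0.0]
[0.502, -0.002, 0.675, -0.002, 0.001, -0.0]
[0.389, -0.002, 0.81, -0.002, 0.001, -0.0]
644 [ 0.41327167 -0.00547642  0.05290608] [0.46579632 0.07794617 0.08245962] [0.08048491 0.07254012]
```

View pics/s1.png

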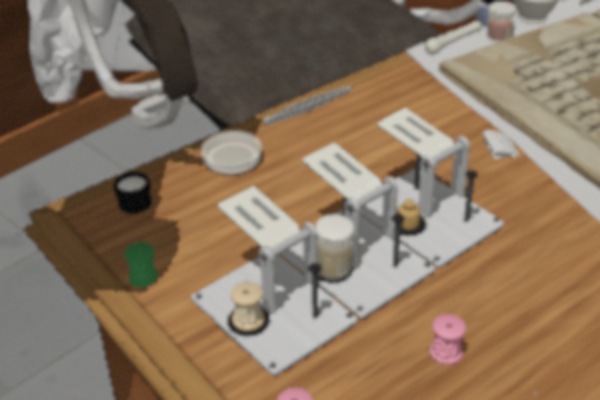

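The view shows the three tags lying left; spool at crop (247,305), loupe at (132,190). Descending to beside and then under tag2's free edge.

>>> play_rows --pt "0.2 0 0.26 0 0 0" --pt "0.427 0 0.56 0 0 0" --pt "0.427 0 0.56 0 0 0" --pt "0.502 0 0.675 0 0 0" --pt "0.502 0 0.675 0 0 0" --pt "0.502 0 0.675 0 0 0" --pt "0.465 0 0.72 0 0 0" --pt "0.43 0 0.765 0 0 0" --pt "0.389 0 0.81 0 0 0" --pt "0.389 0 0.81 0 0 0"

```text
clock: 4.1
ee_pos: [0.4466, 0.0731, 0.0593]
eef_rot: [0.285, 0.669, 0.611, -0.312]
wrist_force: [-0.2, -0.5, -1.5]
finger_gap: -0.001
gripper_force: 0.0
```

```bash
python3 - <<'E'
from h import *
from rig import env
import cv2
s=now();print((s[0]-H)@np.c_[eL,eA,eZ])
c=env.get_image("scene");cv2.imwrite("pics/s2.png",cv2.resize(c["image"][100:300,90:390],None,fx=2,fy=2)[:,:,::-1])
rows(s,[tagpose(t,40+50*t/180) for t in range(0,91,6)])
E
```

```text
4.1 [0.4466 0.0731 0.0593] [-0.24 -0.51 -1.51] [ 0.52  0.62  1.89 -0.71  1.31  1.04]
[ 0.07040263  0.00041451 -0.01074272]
[-0.004, -0.002, 0.003, -0.001, 0.0, -0.002]
[-0.025, -0.002, -0.014, -0.001, 0.019, -0.002]
[-0.047, -0.002, -0.03, -0.001, 0.037, -0.002]
[-0.07, -0.002, -0.043, -0.001, 0.056, -0.002]
[-0.094, -0.002, -0.053, -0.001, 0.074, -0.002]
[-0.119, -0.001, -0.061, -0.001, 0.093, -0.002]
[-0.145, -0.001, -0.066, -0.001, 0.112, -0.002]
[-0.172, -0.001, -0.069, -0.001, 0.13, -0.002]
[-0.198, -0.001, -0.069, -0.001, 0.149, -0.002]
[-0.224, -0.001, -0.066, -0.001, 0.167, -0.002]
[-0.249, -0.001, -0.06, -0.001, 0.186, -0.002]
[-0.274, -0.001, -0.052, -0.001, 0.204, -0.002]
[-0.297, -0.001, -0.041, -0.001, 0.223, -0.002]
[-0.319, -0.001, -0.028, -0.001, 0.241, -0.002]
[-0.34, -0.001, -0.013, -0.001, 0.26, -0.002]
[-0.359, -0.001, 0.004, -0.001, 0.278, -0.002]
```

View pics/s2.png

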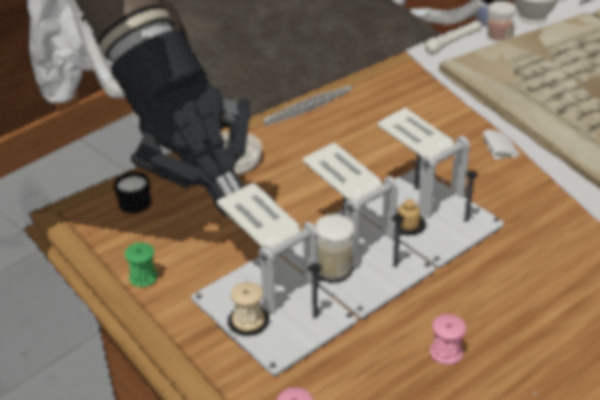

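The fingertips sit under the free edge of tag2 (crop ≈230,185), centred, nothing else touched. Sweeping up.

>>> play_rows --pt "-0.025 0 -0.014 0 0.019 0" --pt "-0.047 0 -0.03 0 0.037 0" --pt "-0.07 0 -0.043 0 0.056 0" --pt "-0.094 0 -0.053 0 0.074 0" --pt "-0.119 0 -0.061 0 0.093 0" --pt "-0.145 0 -0.066 0 0.112 0" --pt "-0.172 0 -0.069 0 0.13 0" --pt "-0.198 0 -0.069 0 0.149 0" --pt "-0.224 0 -0.066 0 0.167 0" --pt "-0.249 0 -0.06 0 0.186 0" --pt "-0.274 0 -0.052 0 0.204 0" --pt "-0.297 0 -0.041 0 0.223 0" --pt "-0.319 0 -0.028 0 0.241 0" --pt "-0.34 0 -0.013 0 0.26 0" --pt "-0.359 0 0.004 0 0.278 0"

```text
clock: 5.65
ee_pos: [0.4418, 0.0162, 0.1266]
eef_rot: [0.146, 0.721, 0.659, -0.159]
wrist_force: [-0.4, 0.9, -0.8]
finger_gap: -0.0
gripper_force: 0.3
```

```bash
python3 - <<'E'
from h import *
from rig import env
import cv2
s=now();print((s[0]-H)@np.c_[eL,eA,eZ])
c=env.get_image("scene");cv2.imwrite("pics/s3.png",cv2.resize(c["image"][100:300,90:390],None,fx=2,fy=2)[:,:,::-1])
rows(s,[tagpose(t,40+50*t/180) for t in list(range(96,175,6))+[176]])
E
```

```text
5.65 [0.4418 0.0162 0.1266] [-0.4   0.9  -0.84] [ 0.23  0.21  2.07 -0.48  1.05  0.6 ]
[0.01327155 0.00060102 0.0566068 ]
[-0.029, -0.002, 0.01, 0.0, 0.017, -0.001]
[-0.051, -0.002, 0.022, 0.0, 0.036, -0.001]
[-0.072, -0.002, 0.037, 0.0, 0.054, -0.001]
[-0.091, -0.002, 0.054, 0.0, 0.073, -0.001]
[-0.108, -0.002, 0.072, 0.0, 0.091, -0.001]
[-0.122, -0.002, 0.093, 0.0, 0.11, -0.001]
[-0.135, -0.002, 0.114, 0.0, 0.129, -0.001]
[-0.145, -0.002, 0.137, 0.0, 0.147, -0.001]
[-0.152, -0.002, 0.161, 0.0, 0.166, -0.001]
[-0.157, -0.002, 0.185, 0.0, 0.184, -0.001]
[-0.159, -0.002, 0.21, 0.0, 0.203, -0.001]
[-0.159, -0.002, 0.235, 0.0, 0.221, -0.001]
[-0.155, -0.002, 0.259, 0.0, 0.24, -0.001]
[-0.15, -0.002, 0.283, 0.0, 0.258, -0.001]
[-0.147, -0.002, 0.291, 0.0, 0.264, -0.001]
```

View pics/s3.png

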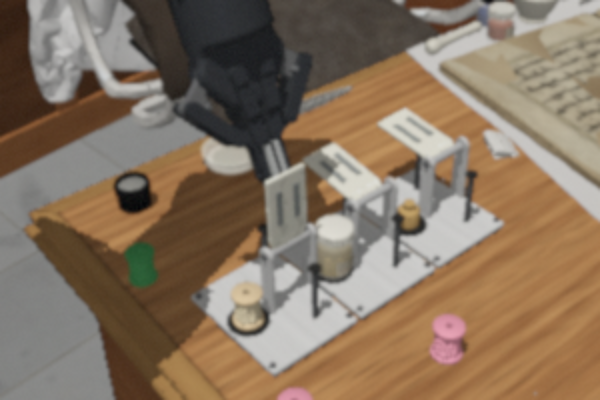

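Tag2 is upright (crop ≈285,200), fingers behind it, everything else in place. Continuing over to the right, ending at ~174°.

>>> play_rows --pt "-0.029 0 0.01 0 0.017 0" --pt "-0.051 0 0.022 0 0.036 0" --pt "-0.072 0 0.037 0 0.054 0" --pt "-0.091 0 0.054 0 0.073 0" --pt "-0.108 0 0.072 0 0.091 0" --pt "-0.122 0 0.093 0 0.11 0" --pt "-0.135 0 0.114 0 0.129 0" --pt "-0.145 0 0.137 0 0.147 0" --pt "-0.152 0 0.161 0 0.166 0" --pt "-0.157 0 0.185 0 0.184 0" --pt "-0.159 0 0.21 0 0.203 0" --pt "-0.159 0 0.235 0 0.221 0" --pt "-0.155 0 0.259 0 0.24 0" --pt "-0.15 0 0.283 0 0.258 0" --pt "-0.15 0 0.283 0 0.258 0"

```text
clock: 7.2
ee_pos: [0.4351, -0.0477, 0.0773]
eef_rot: [0.01, 0.738, 0.674, -0.012]
wrist_force: [-0.0, -0.3, -0.4]
finger_gap: -0.003
gripper_force: 0.0
```

```bash
python3 - <<'E'
from h import *
s=now();print((s[0]-H)@np.c_[eL,eA,eZ])
rows(s,[tagpose(t,90) for t in (174,176,178,180)])
E
```

```text
7.2 [ 0.4351 -0.0477  0.0773] [-0.03 -0.33 -0.36] [-0.19  0.18  2.17 -0.04  0.8  -0.06]
[-0.05089452 -0.00039041  0.00732661]
[0.002, 0.002, -0.005, -0.001, 0.02, -0.002]
[0.001, 0.002, 0.004, -0.001, 0.02, -0.002]
[0.0, 0.002, 0.013, -0.001, 0.02, -0.002]
[0.0, 0.002, 0.021, -0.001, 0.02, -0.002]
```

>>> play_rows --pt "0 0 0.005 0 0.01 0" --pt "0 0 0.01 0 0.02 0" --pt "0 0 0.016 0 0.02 0" --pt "0 0 0.016 0 0.02 0"

```text
clock: 7.6
ee_pos: [0.4361, -0.0471, 0.0738]
eef_rot: [0.0, 0.738, 0.675, 0.0]
wrist_force: [0.7, -0.1, -0.3]
finger_gap: 0.003
gripper_force: 0.0
```

>>> play_rows --pt "0 0 -0.03 0 0 0" --pt "0 0 -0.15 0 0 0" --pt "0 0 -0.3 0 0 0" --pt "0 0 -0.5 0 0 0" --pt "0 0 -0.7 0 0 0" --pt "0 0 -0.7 0 0 0"

```text
clock: 8.2
ee_pos: [0.4416, -0.0481, 0.2575]
eef_rot: [0.007, 0.738, 0.675, 0.005]
wrist_force: [1.1, -0.4, -0.0]
finger_gap: -0.004
gripper_force: 0.0
```

```bash
python3 - <<'E'
from h import *
from rig import env
import cv2
s=now()
c=env.get_image("scene");cv2.imwrite("pics/s4.png",cv2.resize(c["image"][100:300,90:390],None,fx=2,fy=2)[:,:,::-1])
P=depth(c);D=P-H;L=D@eL;A=D@eA
m=(abs(A)<.016)&(L<-.015)&(L>-.08)&(abs(D[...,2])<.04)&(c["image"].min(-1)>60)
k=np.polyfit(L[m],D[...,2][m],1);print(m.sum(),k,"theta",np.pi+np.arctan(k[0]), [ (a,np.median(D[...,2][m&(abs(L-a)<.005)])) for a in (-.03,-.05,-.07)])
E
```

```text
8.2 [ 0.4416 -0.0481  0.2575] [ 1.13 -0.35 -0.02] [-0.21 -0.09  2.02 -0.    1.19 -0.12]
492 [-0.05570978 -0.00038543] theta 3.0859403984998393 [(-0.03, np.float64(0.002488946424626548)), (-0.05, np.float64(0.0034426631280851105)), (-0.07, np.float64(0.003341764290114013))]
```

View pics/s4.png

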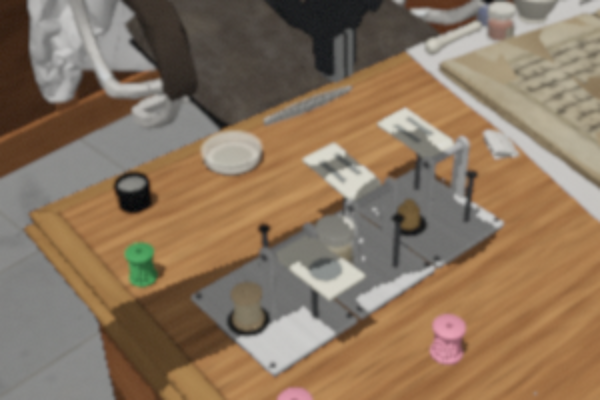

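Tag2 lies right with its disc up (crop ≈325,270), top surface level within ~2 mm (about 3.1 rad); the other tags, the objects and the loupe are unmoved and the gripper is clear.

```bash
python3 -c "
from rig import env
print(env.job_done())"
```

```text
the job is handed in; nothing more can be done
None
```

The spool's tag (tag2, near plate) is flipped over to the right and lies flat with its disc face up (measured about 3.1 rad); the last picture shows everything else in place, and the job is handed in with no verdict returned.

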